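Sort lacquer medallions into colour bays and close the bail

ROBOT

A 6-joint arm with a two-finger parallel gripper is mounted at the origin on the work surface. World frame = base frame: x ahead of the robot, y to its left, z up, the work surface at z = 0. Lengths are in m, angles in rad, forces in N, time in s.
With the tool pointing down it reaches from about 0.35 to 0.85 m from the base axis. Payload 8.1 kg.
Tool frame: the origin (TCP) lies between the finger pads; the fingertips stand 25 mm ahead of it and the grasp point (between the pads) lies 6 mm ahead of it; z points along the fingers, y is the line along which they close (so a half turn about z gives the same grasp; the last joint's range is limited). The gripper opens to 93 mm and grips with 3 to 60 N. Pads are 15 mm wide; open, the fingers measure 128 mm over their backs; the gripper's body (75 mm by 188 mm) begins 65 mm behind the grasp point.
Start: joints at [-0.085, 0.13, 1.488, -0, 1.523, -0.085], TCP at [0.6, 0, 0.244] pointing down, gripper open.
Joint ranges: [-2.96, 2.96], [-0.89, 2.26], [0.02, 2.5], [-1.34, 4.48], [0, 2.73], [-2.66, 2.66]. Speed limits (rad/s): [2.39, 2.39, 2.79, 3.14, 3.14, 3.14].

INTERFACE

Orientations are given as a rotation vector (axis times angle).
In Python, from plant import robot gives the robot as it stands.
- The arm moves only by the tool arm_command, never from a script. Its argument "increments" is text: rows parted by semicolons, each of 5 numbers parted by spaces: the closure, from 0 (fully open) to 1 (shut), then the shift along the tool's x, y, z in mm, then the turn about the tool's z in rad. A call has 1 to 5 rows; each row is the pose to reach, as a shift and turn from the pose commanded when the call began, along the tool's axes at that moment; what a row does not reach only later rows make up. A row lasts 1/10 s, in which the tool goes at most 50 mm and 8.59 degrees, less where a joint would pass 70% of its speed; a pose out of reach is approached as far as the arm can. A call with a gripper value outside its range is refused whole. The fingers move at their own pace and stop on an object; "grip_force" is the grip in N (left out, the last holds). Time passes only in rows, so rows that repeat a pose let the fingers close. It gives the time, the measured TCP pose, the force, the opening and the grip force at its end, in the units of the state.
- robot.read_state(): the state, without advancing time (a new reading comes with each control period).
- robot.read_camera(name): name is "scene" or "side" or "wrist"; returns the picture (400x640x3 uint8, blue, green, red); there is no depth.
- robot.camera_model(name): a dict with "fx", "fy", "cx", "cy" (pixels), "eye" and "rotation" of the camera in the world. Camera axes: x right, y down, z forward; pixel columns grow to the right and rows downward; lengths in m; the calibration is good to about 2 mm. A picture is of the moment at which its call begins: read the wrist's pose just before it. camera_model takes no time and is no camera call; for the wrist camera it gives the pose at the moment of the call.
- robot.close_job(): hands the job in; it is judged then, once.
The state is a dict: "t": time; "q": joint angles; "dq": joint speeds; "joint_torque": joint torques, N m; "tool_pos": TCP position; "orientation": TCP orientation; "force": force on the tool from outside, world axes, zero at the start; "wrist_torque": the same for the moment, N m; "opening": finger opening in m; "gripper_force": force on a finger pad.
Only numpy, scipy, OpenCV 4.12 (cv2) and the standard library are available. Lean on these libraries where they do the work, as an engineer would, in place of code of your own. Each camera call takes 0.05 s, during which the arm holds its last target. There are 200 camera calls.

TASK

Sort the four lacquer medallions by colour: slide each one flat along the black board, never lifting it, into the bay whose tile has its colour, without disturbing anything else. Once all four are in, gently swing the wire bail over and down until it rests in its catches and closes off the mouths of the bays.

Things in the scene. Friction and masses are not known exactly. Their poses are not given: they have to be found in the camera images.
- board: flat black lacquered board fixed on the table, 8 mm thick; origin on its underside, z up, top at z = 8 mm; it spans x -135..135 and y -270..260 mm. At its +y end stand three open wooden bays side by side along x, centres at x = -66, 0, +66 mm
- bay_mouth (a point): middle of the mouth of the middle bay, on the board's top, axes as the board's (board x 0, y 106, z 8 mm). All bays open to -y here; each is 60 mm wide inside (x), 109 mm deep (y 106 to 215 mm of the board), walls 6 mm thick and 26 mm high, back wall 24 mm thick; the floor is the board itself
- red_a: round red lacquer medallion with a dark six-ray star, 46 mm diameter, 14 mm thick, 40 g, lying flat and loose on the board; origin at the centre of its underside, z up
- red_b: round red lacquer medallion with a dark six-ray star, 46 mm diameter, 14 mm thick, 40 g, lying flat and loose on the board; origin at the centre of its underside, z up
- white_a: round white lacquer medallion with a dark six-ray star, 46 mm diameter, 14 mm thick, 40 g, lying flat and loose on the board; origin at the centre of its underside, z up
- yellow_a: round yellow lacquer medallion with a dark six-ray star, 46 mm diameter, 14 mm thick, 40 g, lying flat and loose on the board; origin at the centre of its underside, z up
- red_tile: red enamel tile 46 x 18 x 3 mm fixed on the back wall behind one of the bays (which one varies): the bay for red medallions. Origin at the centre of its underside, 34 mm above the board's underside, on the bay's centre line; axes as the board's: the bay reaches from 12 mm (back wall) to 121 mm (mouth) from the tile on its -y side
- white_tile: white enamel tile 46 x 18 x 3 mm fixed on the back wall behind one of the bays (which one varies): the bay for white medallions. Origin at the centre of its underside, 34 mm above the board's underside, on the bay's centre line; axes as the board's: the bay reaches from 12 mm (back wall) to 121 mm (mouth) from the tile on its -y side
- yellow_tile: yellow enamel tile 46 x 18 x 3 mm fixed on the back wall behind one of the bays (which one varies): the bay for yellow medallions. Origin at the centre of its underside, 34 mm above the board's underside, on the bay's centre line; axes as the board's: the bay reaches from 12 mm (back wall) to 121 mm (mouth) from the tile on its -y side
- bail (a joint): U-shaped steel wire bail (8 mm thick wire) hinged on both sides of the bays on an axis along the board's x at board y = 222 mm, z = 17 mm. 0 = down, lying level in the brass catches with its cross-bar closing the mouths of all bays; grows as it swings up and back (1.57 = upright), to 2.2 rad. A stiff hinge holds it where it is left; about 1.5 N at the cross-bar moves it
- bail_bar (a point): middle (brass sleeve) of the bail's cross-bar, which runs along the board's x for 218 mm, 122 mm from the hinge axis; when down it lies at board y = 100 mm, z = 17 mm, and is 8 mm thick
- bail_hinge (a point): middle of the bail's hinge axis (fixed on the board)
- glue_jar: small glue jar with blue cap, 38 mm diameter, 34 mm high, standing on the board; bystander; origin at the centre of its underside
- weight: steel cylinder weight, 36 mm diameter, 34 mm high, standing on the board; bystander; origin at the centre of its underside
- cork_block: cork sanding block 50 (x) x 28 (y) x 24 mm lying on the board; bystander; origin at the centre of its underside
- water_bottle: clear water bottle, 62 mm diameter, 190 mm high, on the table right of the board; bystander; origin at the centre of its underside
- drink_cup: green drink cup, 76 mm diameter, 100 mm high, on the table left of the board; bystander; origin at the centre of its underside
- cutter: yellow cutter knife 145 mm long, 18 mm wide, 12 mm high, lying on the table beyond the board; bystander; origin at the centre of its underside
- shell_dish: white dish 90 mm diameter, 30 mm high, on the table beyond the board; bystander; origin at the centre of its underside

How it is judged:
On the way, in this order (a step that is already met when the one before it is completed fails the run):
1. all four medallions lie flat and still, wholly inside the bay of their own colour (trailing edge at least 3 mm inside the mouth), with the bail still up (over 0.5 rad) (x of red_a in the frame of red_tile between -0.012 and 0.012 m and y of red_a in the frame of red_tile between -0.095 and -0.03 m and z of each of red_a, red_b, white_a, yellow_a in the frame of board below 0.011 m and angle between each of red_a, red_b, white_a, yellow_a's own z axis and vertical below 0.1 rad and x of red_b in the frame of red_tile between -0.012 and 0.012 m and y of red_b in the frame of red_tile between -0.095 and -0.03 m and x of white_a in the frame of white_tile between -0.012 and 0.012 m and y of white_a in the frame of white_tile between -0.095 and -0.03 m and x of yellow_a in the frame of yellow_tile between -0.012 and 0.012 m and y of yellow_a in the frame of yellow_tile between -0.095 and -0.03 m and linear speed of each of red_a, red_b, white_a, yellow_a below 0.01 m/s and value of joint bail above 0.5 rad), for 0.2 s.
2. then the bail is down in its catches (within 0.04 rad of level) (value of joint bail below 0.04 rad), for 0.2 s.
At the end, for the whole second after the job is handed in: Every medallion lies flat and at rest on the board wholly inside the bay marked by the tile of its own colour (trailing edge at least 3 mm inside the mouth), and the bail is down in its catches, within 0.04 rad (5 mm at the cross-bar) of level (x of red_a in the frame of red_tile between -0.012 and 0.012 m and y of red_a in the frame of red_tile between -0.095 and -0.03 m and z of each of red_a, red_b, white_a, yellow_a in the frame of board below 0.011 m and angle between each of red_a, red_b, white_a, yellow_a's own z axis and vertical below 0.1 rad and x of red_b in the frame of red_tile between -0.012 and 0.012 m and y of red_b in the frame of red_tile between -0.095 and -0.03 m and x of white_a in the frame of white_tile between -0.012 and 0.012 m and y of white_a in the frame of white_tile between -0.095 and -0.03 m and x of yellow_a in the frame of yellow_tile between -0.012 and 0.012 m and y of yellow_a in the frame of yellow_tile between -0.095 and -0.03 m and linear speed of each of red_a, red_b, white_a, yellow_a below 0.01 m/s and value of joint bail below 0.04 rad); the robot touches nothing.
It fails at once if a medallion is lifted more than 10 mm off the board, or tipped by more than 0.4 rad (z of any of red_a, red_b, white_a, yellow_a in the frame of board above 0.018 m or angle between any of red_a, red_b, white_a, yellow_a's own z axis and vertical above 0.4 rad).
It fails at once if a bystander is moved by more than 15 mm from where it stood (distance of any of glue_jar, weight, cork_block, water_bottle, drink_cup, cutter, shell_dish from where it was at the start of the episode above 0.015 m).
It fails at once if the bail is slammed (swings down faster than 3 rad/s) (velocity of joint bail below -3 rad/s).
It also fails if it takes over 72 s, if anything falls off the work surface, if the arm or the gripper's body presses on something with over 40 N, if the wrist force passes 120 N, or if a joint passes its speed limit or range.

## Working session

There is one attempt and no reset: what is moved stays moved. The work goes in short steps, Python scripts to look and compute and a tool call to move; the robot and the scene stay as the last step left them, time stands still between calls to the robot, and variables do not carry over. Pictures are saved under pics/ and viewed, at most 10 in all, crops included, and the job is handed in when it is done.

Besides the shell and the picture viewer there is one more tool, called after ">>>" as name(argument=value, ...) on one line, values as JSON. arm_command: Moves the arm, as the interface text tells. Its arguments: {"type":"object","properties":{"increments":{"type":"string"},"grip_force":{"type":"number"}},"required":["increments"]}

```bash
mkdir -p pics; ls; python3 - <<'E'
from plant import robot
import cv2,numpy as np
for n in ("scene","side"):
    m=robot.camera_model(n); print(n,{k:np.round(v,4).tolist() for k,v in m.items()})
    cv2.imwrite(f"pics/{n}0.png",robot.read_camera(n))
s=robot.read_state(); print(s)
E
```

```text
pics
scene {'fx': 469.8945, 'fy': 469.8945, 'cx': 319.7729, 'cy': 200.0777, 'eye': [1.0829, -0.9373, 1.0677], 'rotation': [-2.2729, -0.5745, 0.2182]}
side {'fx': 424.1433, 'fy': 424.1433, 'cx': 322.8916, 'cy': 199.5371, 'eye': [0.4716, -0.7313, 0.7835], 'rotation': [-2.3395, 0.2114, -0.0632]}
{'t': 0.1, 'q': array([-8.53895204e-02,  1.31063567e-01,  1.48917929e+00, -8.97930625e-06,
        1.52302145e+00, -8.54078063e-02]), 'dq': array([-0.00123498, -0.00206682, -0.00310676, -0.0015554 , -0.00015771,
       -0.00103936]), 'joint_torque': array([ 2.89806376e-03, -5.61339462e+01, -4.93095982e+01,  7.72326719e-02,
        2.89617141e-02, -2.83941080e-05]), 'tool_pos': array([5.99516970e-01, 6.68034877e-05, 2.42700618e-01]), 'orientation': array([-2.22052037e+00, -2.22056194e+00,  1.70169222e-03]), 'force': array([-0.47792095,  0.05392488,  0.48326816]), 'wrist_torque': array([ 0.01095118, -0.02342196,  0.04105256]), 'gripper_force': 0.0, 'opening': 0.09296393084534972}
```

View pics/scene0.png

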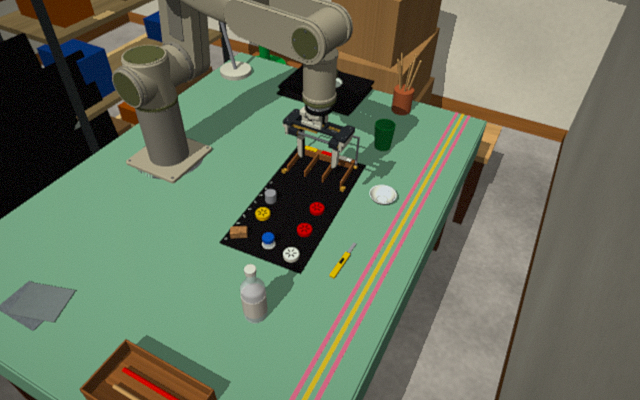

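View pics/side0.png

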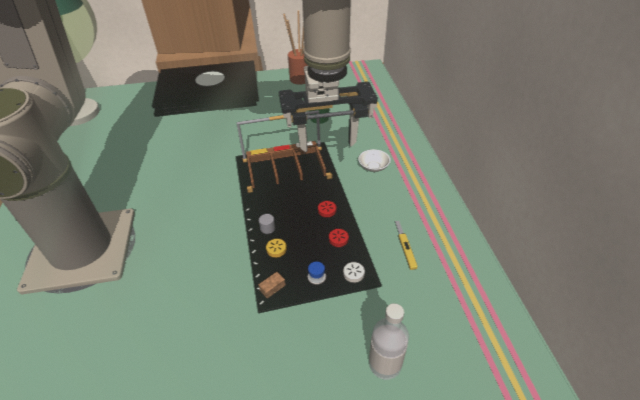

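The scene shows three bays with the bail raised. Yellow and red tiles are visible at the left and middle bays. In the side view the medallions are red at (327,209) and (339,238), white at (354,272) and yellow at (276,248). The weight is at (267,223), the jar at (317,272) and the cork at (272,285).

```bash
cat > h.py <<'E'
from plant import robot
import cv2,numpy as np
from scipy.spatial.transform import Rotation as R
def cam(n): 
    m=robot.camera_model(n); r=np.array(m["rotation"]); M=r if r.shape==(3,3) else R.from_rotvec(r).as_matrix()
    return m,M,np.array(m["eye"])
def ray(c,p):
    m,M,e=c; return M@np.array([(p[0]-m["cx"])/m["fx"],(p[1]-m["cy"])/m["fy"],1.])
def at(c,p,z):
    d=ray(c,p); return c[2]+d*(z-c[2][2])/d[2]
def tri(c1,p1,c2,p2):
    a,b=ray(c1,p1),ray(c2,p2); s=np.linalg.lstsq(np.c_[a,-b],c2[2]-c1[2],rcond=None)[0]
    A,B=c1[2]+a*s[0],c2[2]+b*s[1]; return (A+B)/2,np.linalg.norm(A-B)
def proj(c,P):
    m,M,e=c; q=M.T@(np.asarray(P)-e); return np.array([m["fx"]*q[0]/q[2]+m["cx"],m["fy"]*q[1]/q[2]+m["cy"]])
def blobs(im,amin=25):
    h=cv2.cvtColor(im,cv2.COLOR_BGR2HSV); H,S,V=cv2.split(h)
    d={"red":((H<8)|(H>172))&(S>170)&(V>90),"yellow":(H>17)&(H<32)&(S>150)&(V>110),
       "white":(S<50)&(V>165),"blue":(H>105)&(H<125)&(S>150)&(V>90)}
    o={}
    for k,m in d.items():
        m=cv2.morphologyEx(m.astype(np.uint8),cv2.MORPH_CLOSE,np.ones((3,3)))
        n,_,s,c=cv2.connectedComponentsWithStats(m)
        o[k]=[(np.round(c[i],1).tolist(),s[i].tolist()) for i in range(1,n) if s[i,4]>=amin]
    return o
E
python3 - <<'E'
from h import *
for n,x0,y0,x1,y1 in (("scene",200,130,420,290),("side",220,130,430,310)):
    im=cv2.imread(f"pics/{n}0.png"); c=cam(n); print(n)
    for k,l in blobs(im).items():
        for p,s in l:
            if x0<p[0]<x1 and y0<p[1]<y1: print(k,p,s,at(c,p,.02).round(3))
im=cv2.imread("pics/side0.png")[95:315,225:435]
cv2.imwrite("pics/s1.png",cv2.resize(im,None,fx=2.7,fy=2.7,interpolation=cv2.INTER_CUBIC))
E
```

```text
scene
red [326.4, 152.9] [321, 151, 11, 5, 32] [0.495 0.27  0.02 ]
red [316.4, 208.1] [310, 202, 15, 13, 157] [0.597 0.003 0.02 ]
red [303.9, 229.4] [297, 223, 15, 14, 176] [ 0.608 -0.096  0.02 ]
yellow [374.3, 272.7] [302, 113, 163, 287, 1094] [ 0.859 -0.144  0.02 ]
yellow [310.8, 148.5] [305, 146, 13, 6, 51] [0.434 0.265 0.02 ]
yellow [262.1, 213.2] [255, 207, 15, 14, 163] [ 0.46  -0.099  0.02 ]
yellow [339.3, 264.6] [329, 252, 21, 26, 178] [ 0.761 -0.166  0.02 ]
white [382.4, 193.3] [369, 184, 28, 20, 410] [0.755 0.169 0.02 ]
white [267.0, 246.2] [262, 243, 12, 6, 27] [ 0.546 -0.206  0.02 ]
white [290.3, 253.7] [283, 248, 16, 13, 161] [ 0.62  -0.198  0.02 ]
white [249.4, 268.4] [244, 264, 12, 10, 100] [ 0.547 -0.299  0.02 ]
blue [267.4, 237.4] [262, 232, 12, 12, 116] [ 0.529 -0.177  0.02 ]
side
red [281.2, 147.7] [274, 146, 16, 5, 50] [0.508 0.273 0.02 ]
red [326.6, 208.4] [318, 201, 18, 16, 229] [0.595 0.002 0.02 ]
red [338.1, 237.2] [329, 229, 19, 18, 270] [ 0.604 -0.096  0.02 ]
yellow [258.6, 151.3] [251, 149, 16, 6, 58] [0.441 0.268 0.02 ]
yellow [402.8, 238.3] [400, 235, 7, 10, 38] [ 0.752 -0.127  0.02 ]
yellow [275.7, 247.3] [266, 239, 20, 18, 295] [ 0.457 -0.099  0.02 ]
yellow [410.2, 258.4] [405, 249, 11, 19, 97] [ 0.751 -0.187  0.02 ]
white [374.4, 158.7] [359, 149, 32, 21, 523] [0.763 0.17  0.02 ]
white [353.5, 271.3] [344, 263, 20, 19, 290] [ 0.618 -0.198  0.02 ]
white [317.8, 281.1] [312, 277, 13, 7, 26] [ 0.537 -0.209  0.02 ]
blue [316.1, 268.9] [308, 262, 17, 16, 198] [ 0.539 -0.176  0.02 ]
```

View pics/s1.png

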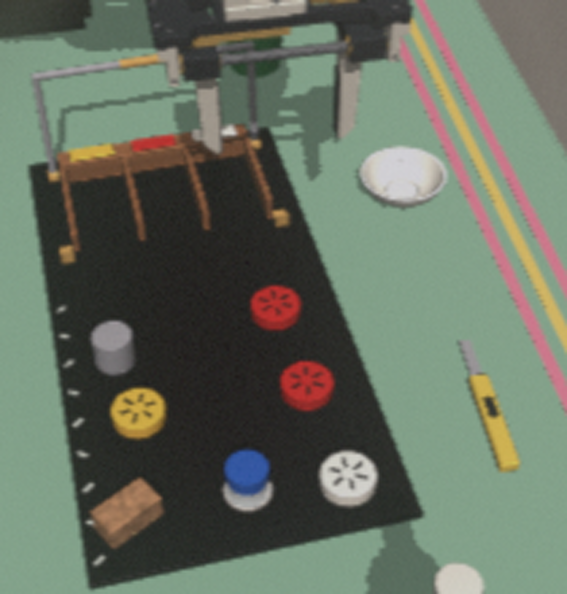

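The crop shows tiles from left to right as yellow, red, white. The board corners are at side pixels (259,312), (381,286) and (236,156). The weight is directly between the yellow medallion and its bay.

```bash
python3 - <<'E'
from h import *
from scipy.optimize import least_squares
S,D=cam("scene"),cam("side")
for k,a,b in (("red1",[316.4,208.1],[326.6,208.4]),("red2",[303.9,229.4],[338.1,237.2]),("yel",[262.1,213.2],[275.7,247.3]),("white",[290.3,253.7],[353.5,271.3]),
  ("blue",[267.4,237.4],[316.1,268.9]),("ytile",[310.8,148.5],[258.6,151.3]),("rtile",[326.4,152.9],[281.2,147.7])):
    print(k,*[np.round(v,4) for v in tri(S,a,D,b)])
cs=[((-.135,-.27,.008),(259.1,312.4)),((.135,-.27,.008),(380.9,285.7)),((-.135,.26,.008),(236.1,156.1)),((-.066,.227,.037),(258.6,151.3)),((0,.227,.037),(281.2,147.7))]
def T(v,P): return np.r_[R.from_euler('z',v[2]).as_matrix()[:2,:2]@np.array(P[:2])+v[:2],P[2]]
f=lambda v:np.concatenate([proj(D,T(v,P))-p for P,p in cs])
r=least_squares(f,[.5,.03,.05]);print(r.x,r.fun.round(1))
m=robot.camera_model("wrist");print(m)
cv2.imwrite("pics/w0.png",robot.read_camera("wrist"))
E
```

```text
red1 [0.5954 0.0069 0.0154] 0.0002
red2 [ 0.6052 -0.0919  0.0149] 0.0004
yel [ 0.4568 -0.0952  0.0151] 0.0006
white [ 0.6187 -0.1961  0.0175] 0.0001
blue [ 0.5374 -0.1887  0.0367] 0.0004
ytile [0.4419 0.2504 0.0332] 0.0009
rtile [0.5069 0.2462 0.0402] 0.0003
[0.52239649 0.02417757 0.06119968] [-1.4  0.1  1.6 -0.3 -0.9 -0.2  0.2 -0.2  0.5 -0.2]
{'fx': 337.8961136206438, 'fy': 337.8961136206438, 'cx': 321.07342729516347, 'cy': 199.0503544537735, 'eye': array([0.59953375, 0.07943361, 0.3854062 ]), 'rotation': array([ 2.85351771e+00, -3.90597956e-04, -2.19675499e-03])}
```

View pics/w0.png

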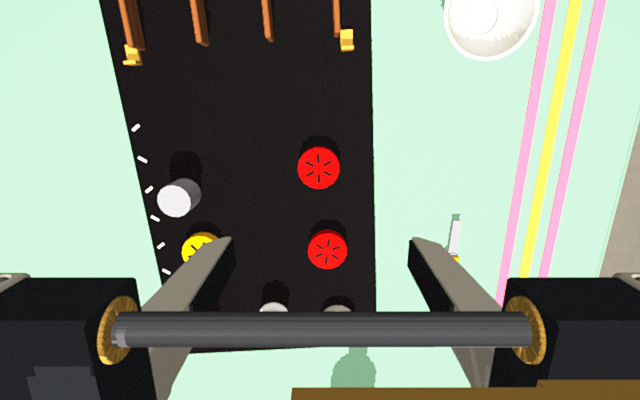

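The wrist view shows the wall feet at (203,44) and (268,39), and the reds at (318,167) and (327,249). The board's right edge runs along x≈373–376, and its left edge from (100,0) to (163,275). I'll fit the board pose jointly.

```bash
python3 - <<'E'
from h import *
from scipy.optimize import least_squares
im=cv2.imread("pics/w0.png"); W=cam("wrist"); D=cam("side")
g=im.max(2)
# board edges: dark->bright along rows
pr=[];pl=[]
for r in range(70,240,10):
    d=g[r]<60; i=360
    while d[i] : i+=1
    pr.append((i-.5,r))
for r in list(range(5,50,10))+[80,100]:
    i=np.argmax(g[r,80:180]<60)+80; pl.append((i-.5,r))
print(pr[::5],pl)
def B(v,p,z=.008):
    q=at(W,p,z)[:2]-v[:2]; c,s=np.cos(v[2]),np.sin(v[2]); return np.array([c*q[0]+s*q[1],-s*q[0]+c*q[1]])
def f(v):
    e=[B(v,p)[0]-.135 for p in pr]+[B(v,p)[0]+.135 for p in pl]
    e+=list(3*(B(v,(203,44))-[-.033,.106]))+list(3*(B(v,(268,39))-[.033,.106]))
    return np.array(e)
v=least_squares(f,[.522,.024,.06]).x; print("board",v.round(4),(f(v)*1e3).round(1))
for k,l in blobs(im,100).items():
    for p,s in l: 
        if p[1]<260: print(k,p,s,at(W,p,.022).round(4),"board",B(v,p,.022).round(4))
P={"red1":(.5954,.0069),"red2":(.6052,-.0919),"yel":(.4568,-.0952),"white":(.6187,-.1961),"jar":(.5374,-.1887)}
c,s=np.cos(v[2]),np.sin(v[2])
for k,p in P.items():
    q=np.array(p)-v[:2]; print(k,"board mm",(np.array([c*q[0]+s*q[1],-s*q[0]+c*q[1]])*1e3).round(1))
E
```

```text
[(370.5, 70), (371.5, 120), (372.5, 170), (373.5, 220)] [(np.float64(100.5), 5), (np.float64(102.5), 15), (np.float64(104.5), 25), (np.float64(106.5), 35), (np.float64(108.5), 45), (np.float64(116.5), 80), (np.float64(121.5), 100)]
board [0.5203 0.0302 0.0692] [ 0.6  1.4  1.1  0.8  0.5  0.3  1.1  0.8  0.5  0.2 -0.1 -0.4  0.4  0.1
 -0.2 -0.5 -0.9  3.9  3.7  3.4  3.1  2.8  2.8  3.3 -6.4 -0.  -3.1  0. ]
red [318.1, 167.5] [297, 146, 43, 44, 1456] [0.5958 0.0076 0.022 ] board [ 0.0738 -0.0278]
red [326.8, 249.4] [307, 230, 40, 40, 1249] [ 0.6058 -0.0899  0.022 ] board [ 0.0769 -0.1258]
yellow [346.4, 41.2] [340, 29, 14, 22, 211] [0.6241 0.134  0.022 ] board [0.1107 0.0963]
yellow [131.4, 57.0] [123, 44, 18, 21, 218] [0.4098 0.1197 0.022 ] board [-0.1041  0.0969]
yellow [195.2, 243.5] [181, 232, 37, 30, 482] [ 0.452  -0.0824  0.022 ] board [-0.076  -0.1077]
white [66.0, 150.3] [0, 0, 161, 306, 35849] [0.3243 0.0265 0.022 ] board [-0.1958  0.0099]
white [447.6, 131.5] [372, 0, 173, 311, 40890] [0.7331 0.0463 0.022 ] board [0.2133 0.0013]
white [538.4, 132.8] [508, 0, 61, 278, 3218] [0.8294 0.0449 0.022 ] board [ 0.3093 -0.0067]
white [561.7, 132.4] [529, 0, 66, 277, 3084] [0.854  0.0453 0.022 ] board [ 0.3339 -0.008 ]
white [605.6, 158.7] [548, 0, 92, 278, 17397] [0.9071 0.0172 0.022 ] board [ 0.385  -0.0397]
white [173.5, 200.6] [157, 185, 34, 32, 845] [ 0.4332 -0.0301  0.022 ] board [-0.0912 -0.0541]
red1 board mm [ 73.3 -28.5]
red2 board mm [  76.2 -127.7]
yel board mm [ -72.1 -120.7]
white board mm [  82.5 -232.6]
jar board mm [   1.9 -219.6]
```

>>> arm_command(increments="0 44 -42 0 -0.065; 0 88 -83 0 -0.065; 0 88 -83 0 -0.065; 0 88 -83 0 -0.065")

```text
t: 0.55
tool_pos: [0.5153, 0.09, 0.2435]
orientation: [-2.144, -2.295, 0.0]
force: [0.4, 0.2, -0.2]
opening: 0.0928
gripper_force: 0.0
```

```bash
python3 - <<'E'
from h import *
c=cam("wrist"); im=robot.read_camera("wrist"); cv2.imwrite("pics/w1.png",im)
s=robot.read_state(); print(s["t"],s["tool_pos"],s["orientation"],s["force"]); np.savez("w1.npz",M=c[1],e=c[2])
for k,l in blobs(im,60).items():
    for p,q in l: print(k,p,q)
E
```

```text
0.6 [0.51645463 0.08885943 0.24368678] [2.14544376e+00 2.29452377e+00 2.25585568e-04] [0.63115683 0.28941888 0.0599774 ]
red [325.5, 7.0] [301, 0, 50, 15, 748]
red [384.8, 246.8] [365, 227, 41, 40, 1273]
red [382.8, 306.4] [367, 300, 32, 12, 293]
yellow [254.0, 7.0] [228, 0, 52, 15, 762]
yellow [213.0, 16.5] [206, 6, 12, 16, 61]
yellow [223.6, 139.6] [217, 128, 14, 20, 164]
yellow [424.9, 140.0] [418, 129, 14, 20, 190]
yellow [266.4, 304.4] [248, 295, 37, 17, 470]
yellow [105.4, 331.4] [97, 298, 23, 67, 525]
yellow [127.4, 304.7] [121, 298, 12, 13, 87]
yellow [534.7, 338.6] [513, 299, 33, 65, 554]
yellow [119.2, 353.4] [114, 348, 12, 14, 81]
yellow [484.9, 392.2] [291, 380, 349, 20, 4815]
white [99.7, 140.0] [0, 0, 213, 305, 55495]
white [397.6, 7.2] [372, 0, 52, 16, 774]
white [524.1, 132.5] [435, 0, 205, 307, 39538]
white [606.6, 163.2] [567, 40, 73, 238, 2460]
white [616.3, 202.2] [588, 118, 52, 159, 1490]
white [628.7, 242.2] [607, 181, 33, 97, 1549]
white [250.7, 272.6] [235, 259, 32, 28, 697]
white [441.5, 369.0] [420, 347, 51, 40, 1524]
white [200.6, 376.4] [167, 348, 59, 52, 2314]
white [324.1, 369.0] [310, 362, 29, 17, 306]
white [384.8, 381.0] [368, 371, 34, 17, 415]
blue [324.4, 380.6] [312, 373, 26, 14, 279]
```

View pics/w1.png

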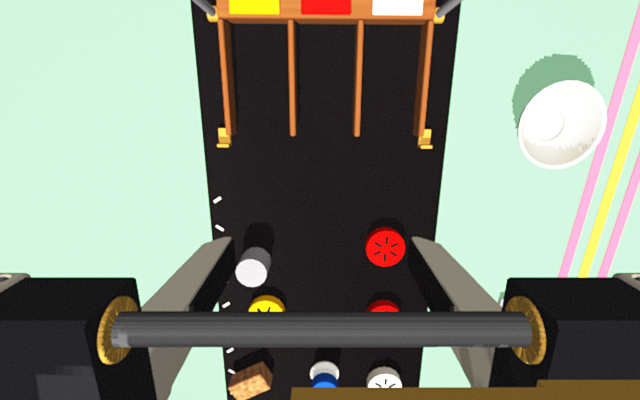

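The wrist view from above shows the tiles in order yellow (254), red (325.5), white (397.6). The inner wall feet are at (293,136) and (357,135). The catches are at (224,140) and (425,140), and the next red is at (385,247).

```bash
cat >> h.py <<'E'
def w2b(v,X):
    q=np.asarray(X)[:2]-v[:2]; c,s=np.cos(v[2]),np.sin(v[2]); return np.array([c*q[0]+s*q[1],-s*q[0]+c*q[1]])
E
python3 - <<'E'
from h import *
from scipy.optimize import least_squares
im=cv2.imread("pics/w1.png"); z=np.load("w1.npz"); W=(robot.camera_model("wrist"),z["M"],z["e"]); g=im.max(2)
pr=[];pl=[]
for r in range(70,235,10):
    i=np.argmax(g[r,436:]>100)+436; pr.append((i-.5,r))
    i=230-np.argmax(g[r,230:0:-1]>140); 
for r in range(60,120,10):
    i=np.argmax(g[r,150:240]<60)+150; pl.append((i-.5,r))
b=lambda v,p,z=.008: w2b(v,at(W,p,z))
def f(v):
    e=[.6*(b(v,p)[0]-.135) for p in pr]+[.6*(b(v,p)[0]+.135) for p in pl]
    e+=[2*(b(v,(x,7),.037)[0]-X) for x,X in ((254,-.066),(325.5,0),(397.6,.066))]
    e+=list(2*(b(v,(293,135.5))-[-.033,.106]))+list(2*(b(v,(357.5,135.5))-[.033,.106]))
    return np.array(e)
v=least_squares(f,[.522,.024,.06],loss="soft_l1",f_scale=.003).x; np.save("board.npy",v); print("board",v.round(4),(f(v)*1e3).round(1))
for k,p,h in (("red1",(384.8,246.8),.022),("weight",(252,268),.042),("catL",(223.6,139.6),.012),("catR",(424.9,140),.012)): print(k,(b(v,p,h)*1e3).round(1))
P={"red1":(.5957,.0072),"red2":(.6055,-.0912),"yel":(.4568,-.0952),"white":(.6187,-.1961),"jar":(.5374,-.1887),"tcp":robot.read_state()["tool_pos"]}
for k,p in P.items(): print(k,(w2b(v,p)*1e3).round(1))
E
```

```text
board [0.5218 0.025  0.0588] [-0.6 -0.6 -0.5 -0.4 -0.3 -0.3 -0.2 -0.1 -0.7 -0.6 -0.5 -0.5 -0.4 -0.3
 -0.2 -0.1 -0.   0.8  0.9  1.   1.   0.5  0.5 -0.4 -0.5  0.6 -2.7 -0.6
  8.   0.6]
red1 [ 72.6 -20.9]
weight [-80.1 -39.3]
catL [-110.3  101. ]
catR [110.8 102.5]
red1 [ 72.7 -22.2]
red2 [  76.7 -121. ]
yel [ -71.9 -116.2]
white [  83.8 -226.5]
jar [   3.  -214.3]
tcp [-1.6 64. ]
```

>>> arm_command(increments="0 -28 25 15 0.006; 0 -57 50 40 0.006; 0 -86 75 75 0.006; 0 -86 75 120 0.006; 0 -86 75 165 0.006", grip_force=8)

```text
t: 1.1
tool_pos: [0.5989, 0.0044, 0.0769]
orientation: [2.157, 2.282, 0.001]
force: [1.1, 0.5, -2.0]
opening: 0.0928
gripper_force: 0.0
```

>>> arm_command(increments="0 0 0 25 0; 0 0 0 41 0; 0.3 0 0 41 0")

```text
t: 1.4
tool_pos: [0.5974, 0.0061, 0.036]
orientation: [-2.155, -2.284, 0.002]
force: [0.1, -2.1, 0.1]
opening: 0.0889
gripper_force: 0.0
```

>>> arm_command(increments="0.6 0 0 0 0; 0.6 0 0 0 0; 0.6 0 0 0 0; 0.6 0 0 0 0; 0.6 0 0 0 0")

```text
t: 1.9
tool_pos: [0.5977, 0.0071, 0.0381]
orientation: [2.154, 2.286, 0.001]
force: [0.0, -0.3, 0.2]
opening: 0.0495
gripper_force: 0.0
```

```bash
cat >> h.py <<'E'
def st():
    s=robot.read_state(); v=np.load("board.npy"); p=s["tool_pos"]
    print("t",round(s["t"],2),"tcp board",(w2b(v,p)*1e3).round(1),"z",round(p[2]*1e3,1),"F",s["force"].round(1),"open",round(s["opening"]*1e3,1),s["gripper_force"])
E
python3 -c "
from h import *;st()"
```

```text
t 1.9 tcp board [ 74.7 -22.4] z 38.1 F [ 0.  -0.3  0.2] open 49.5 0.0
```

>>> arm_command(increments="0.6 0 0 1 0; 0.6 0 0 1 0; 0.6 20 -15 1 0; 0.6 40 -30 1 0; 0.6 60 -45 1 0")

```text
t: 2.4
tool_pos: [0.5495, 0.0645, 0.0375]
orientation: [2.154, 2.284, 0.002]
force: [3.0, -1.3, 3.3]
opening: 0.0454
gripper_force: 8.0
```

>>> arm_command(increments="0.6 15 -12 0 0; 0.6 32 -25 0 0; 0.6 45 -30 0 0; 0.6 50 -30 0 0; 0.6 50 -30 0 0")

```text
t: 2.9
tool_pos: [0.5162, 0.1136, 0.0373]
orientation: [-2.154, -2.287, -0.001]
force: [-4.0, 3.0, 7.7]
opening: 0.0456
gripper_force: 8.0
```

```bash
python3 -c "
from h import *;st()"
```

```text
t 2.9 tcp board [-0.4 88.7] z 37.3 F [-4.   3.   7.7] open 45.6 8.000787422060966
```

>>> arm_command(increments="0.35 0 0 0 0; 0.35 0 0 0 0; 0.35 0 0 -15 0; 0.5 0 0 -30 0; 0.85 -25 0 -30 0")

```text
t: 3.4
tool_pos: [0.5198, 0.0891, 0.0705]
orientation: [2.151, 2.286, 0.007]
force: [1.7, -0.6, 1.0]
opening: 0.0487
gripper_force: 0.0
```

>>> arm_command(increments="0.85 -20 0 0 0; 0.85 -20 0 0 0; 0.85 -20 0 0 0; 0.85 -20 0 15 0; 0.85 -20 0 30 0")

```text
t: 3.9
tool_pos: [0.5191, 0.0682, 0.036]
orientation: [2.154, 2.286, 0.002]
force: [-0.1, 0.6, 0.2]
opening: 0.015
gripper_force: 0.0
```

```bash
python3 - <<'E'
from h import *
st(); W=cam("wrist"); im=robot.read_camera("wrist"); v=np.load("board.npy"); cv2.imwrite("pics/w2.png",im)
for p,s in blobs(im,150)["red"]: print(p,s,(w2b(v,at(W,p,.022))*1e3).round(1))
E
```

```text
t 3.9 tcp board [-0.2 43.3] z 36.0 F [-0.1  0.6  0.2] open 15.0 0.0
[320.4, 170.7] [272, 123, 97, 97, 6703] [-0.7 90.1]
```

View pics/w2.png

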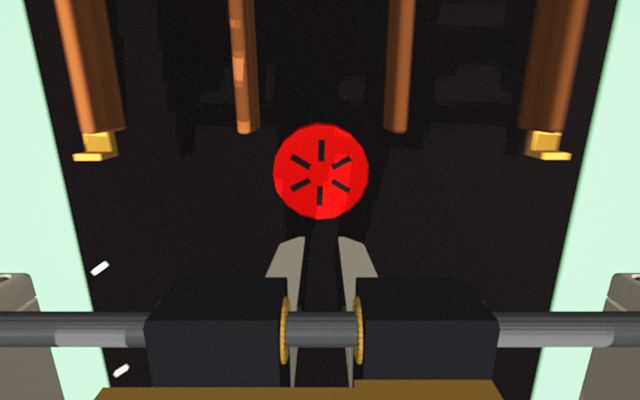

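The picture shows red 1 centred in front of the middle bay at (320,171), with the two-finger cradle behind it at (290–350,240). I'll push it in.

>>> arm_command(increments="0.85 15 0 0 0; 0.85 32 0 0 0; 0.85 50 0 0 0; 0.85 66 0 0 0; 0.85 80 0 0 0")

```text
t: 4.45
tool_pos: [0.5131, 0.1493, 0.036]
orientation: [-2.153, -2.286, 0.002]
force: [0.0, 0.4, -0.6]
opening: 0.0142
gripper_force: 0.1
```

>>> arm_command(increments="0.85 8 0 0 0; 0.85 12 0 0 0; 0.85 12 0 0 0; 0.85 -15 0 0 0; 0.85 -40 0 0 0")

```text
t: 4.95
tool_pos: [0.5164, 0.1067, 0.0367]
orientation: [2.154, 2.287, -0.0]
force: [0.6, 0.2, 0.6]
opening: 0.0142
gripper_force: 0.0
```

```bash
python3 - <<'E'
from h import *
st(); W=cam("wrist"); im=robot.read_camera("wrist"); v=np.load("board.npy")
for p,s in blobs(im,150)["red"]: print(p,s,(w2b(v,at(W,p,.022))*1e3).round(1))
E
```

```text
t 4.95 tcp board [-0.6 81.9] z 36.7 F [0.6 0.2 0.6] open 14.2 0.0
[320.3, 87.7] [269, 30, 103, 117, 9382] [ -1.2 166. ]
```

>>> arm_command(increments="0.85 0 0 -25 0; 0.4 -30 10 -35 0; 0 -75 28 -35 0; 0 -120 46 -35 0; 0 -165 62 -35 0")

```text
t: 5.5
tool_pos: [0.5888, -0.0558, 0.0721]
orientation: [2.155, 2.285, 0.001]
force: [-0.1, -0.2, 0.0]
opening: 0.0412
gripper_force: 0.0
```

>>> arm_command(increments="0 -40 15 0 0; 0 -51 15 0 0; 0 -51 15 0 0; 0 -51 15 15 0; 0 -51 15 30 0")

```text
t: 6.0
tool_pos: [0.6056, -0.1022, 0.0406]
orientation: [-2.154, -2.287, -0.001]
force: [-0.3, 0.1, -1.3]
opening: 0.0815
gripper_force: 0.0
```

```bash
python3 - <<'E'
from h import *
st(); W=cam("wrist"); im=robot.read_camera("wrist"); v=np.load("board.npy"); cv2.imwrite("pics/w3.png",im)
for k in("red","white"):
  for p,s in blobs(im,400)[k]: print(k,p,s,(w2b(v,at(W,p,.022))*1e3).round(1))
E
```

```text
t 6.0 tcp board [  76.2 -131.9] z 40.6 F [-0.3  0.1 -1.3] open 81.5 0.0
red [323.0, 233.6] [279, 189, 89, 89, 5888] [  77.  -118.8]
white [550.3, 160.8] [426, 0, 214, 301, 41442] [186.4 -81. ]
white [220.9, 363.3] [202, 347, 34, 41, 804] [  17.8 -200. ]
white [429.6, 369.3] [414, 348, 38, 39, 1106] [ 139.6 -204.2]
white [335.0, 377.4] [299, 364, 72, 24, 1248] [  84.3 -210.1]
```

>>> arm_command(increments="0.3 12 0 2 0; 0.6 12 0 2 0; 0.6 12 0 2 0; 0.6 12 0 2 0; 0.6 12 0 2 0")

```text
t: 6.55
tool_pos: [0.6057, -0.0917, 0.0403]
orientation: [2.154, 2.285, 0.001]
force: [-0.1, -0.6, 0.1]
opening: 0.0544
gripper_force: 0.0
```

>>> arm_command(increments="0.6 0 0 0 0; 0.6 0 0 0 0; 0.6 20 -7 0 0; 0.6 45 -17 0 0; 0.6 75 -28 0 0")

```text
t: 7.05
tool_pos: [0.5731, -0.0187, 0.04]
orientation: [2.156, 2.283, 0.001]
force: [-0.7, -1.3, 2.4]
opening: 0.0455
gripper_force: 8.0
```

```bash
python3 -c "
from h import *;st()"
```

```text
t 7.05 tcp board [ 48.7 -46.7] z 40.0 F [-0.7 -1.3  2.4] open 45.5 7.9997822642326355
```

>>> arm_command(increments="0.6 30 -11 0 0; 0.6 60 -22 0 0; 0.6 90 -33 0 0; 0.6 115 -43 0 0; 0.6 132 -49 0 0")

```text
t: 7.55
tool_pos: [0.5157, 0.1117, 0.04]
orientation: [2.154, 2.286, 0.001]
force: [0.8, -0.4, 0.3]
opening: 0.0456
gripper_force: 8.0
```

>>> arm_command(increments="0.6 0 0 0 0; 0.35 0 0 0 0; 0.35 0 0 0 0; 0.35 0 0 -15 0; 0.5 0 0 -30 0")

```text
t: 8.05
tool_pos: [0.5161, 0.1096, 0.0704]
orientation: [-2.156, -2.284, 0.001]
force: [-0.1, -0.1, 0.2]
opening: 0.0556
gripper_force: 0.0
```

>>> arm_command(increments="0.85 -25 0 0 0; 0.85 -46 0 0 0; 0.85 -46 0 0 0; 0.85 -46 0 17 0; 0.85 -46 0 33 0")

```text
t: 8.55
tool_pos: [0.5203, 0.0646, 0.0381]
orientation: [2.155, 2.283, 0.004]
force: [-0.1, 0.6, -0.1]
opening: 0.0172
gripper_force: 0.0
```

```bash
python3 - <<'E'
from h import *
st(); W=cam("wrist"); im=robot.read_camera("wrist"); v=np.load("board.npy")
for p,s in blobs(im,150)["red"]: print(p,s,(w2b(v,at(W,p,.022))*1e3).round(1))
E
```

```text
t 8.55 tcp board [ 0.9 39.6] z 38.1 F [-0.1  0.6 -0.1] open 17.2 0.0
[315.8, 15.8] [266, 0, 101, 39, 2719] [ -1.4 152.6]
[317.4, 165.4] [270, 118, 96, 96, 6615] [-1.  88.6]
```

>>> arm_command(increments="0.85 15 -1 0 0; 0.85 30 -1 0 0; 0.85 42 -1 0 0; 0.85 54 -1 0 0; 0.85 64 -1 0 0")

```text
t: 9.1
tool_pos: [0.5146, 0.1298, 0.0375]
orientation: [2.153, 2.286, 0.001]
force: [-0.1, -2.3, 1.4]
opening: 0.0142
gripper_force: 1.1
```

>>> arm_command(increments="0.85 6 0 0 0; 0.85 9 0 0 0; 0.85 9 0 0 0; 0.85 -15 0 -5 0; 0.85 -40 0 -30 0")

```text
t: 9.6
tool_pos: [0.5135, 0.088, 0.0636]
orientation: [-2.15, -2.284, 0.007]
force: [0.5, -1.5, -0.2]
opening: 0.0139
gripper_force: 0.0
```

```bash
python3 - <<'E'
from h import *
st(); W=cam("wrist"); im=robot.read_camera("wrist"); v=np.load("board.npy"); cv2.imwrite("pics/w4.png",im)
for p,s in blobs(im,150)["red"]: print(p,s,(w2b(v,at(W,p,.022))*1e3).round(1))
E
```

```text
t 9.6 tcp board [-4.6 63.4] z 63.6 F [ 0.5 -1.5 -0.2] open 13.9 0.0
[328.4, 70.8] [281, 0, 96, 149, 10829] [ -1.4 156.5]
```

View pics/w4.png

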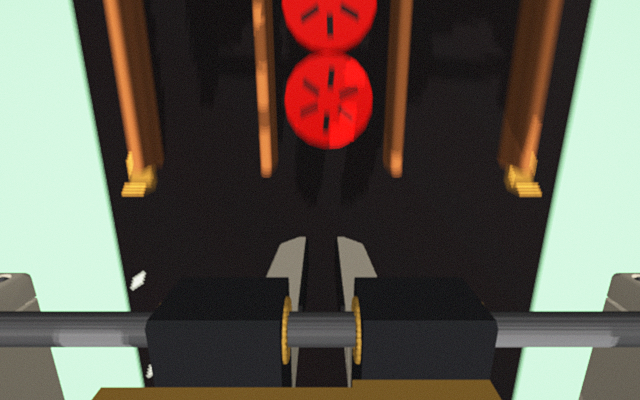

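The picture shows both reds inside the middle bay, the nearer one centred at (328,102) and well inside the mouth at row 175. Next is the white one.

>>> arm_command(increments="0.6 -20 25 -20 0; 0.3 -55 55 -20 0; 0.3 -95 84 -20 0; 0.3 -140 84 -20 0; 0.3 -188 84 -20 0")

```text
t: 10.15
tool_pos: [0.6118, -0.0958, 0.0862]
orientation: [-2.154, -2.286, -0.0]
force: [0.2, -0.2, 0.1]
opening: 0.0492
gripper_force: 0.0
```

>>> arm_command(increments="0.3 -45 0 0 0; 0.3 -90 0 0 0; 0.3 -90 0 0 0; 0.3 -90 0 0 0")

```text
t: 10.55
tool_pos: [0.6162, -0.1852, 0.0861]
orientation: [-2.158, -2.282, -0.0]
force: [-0.4, -0.5, -0.6]
opening: 0.0649
gripper_force: 0.0
```

```bash
python3 - <<'E'
from h import *
st(); W=cam("wrist"); im=robot.read_camera("wrist"); v=np.load("board.npy"); cv2.imwrite("pics/w5.png",im)
for k in("blue","white"):
  for p,s in blobs(im,200)[k]: print(k,p,s,(w2b(v,at(W,p,.022))*1e3).round(1))
E
```

```text
t 10.55 tcp board [  81.9 -215.5] z 86.1 F [-0.4 -0.5 -0.6] open 64.9 0.0
blue [191.5, 230.5] [159, 201, 65, 61, 3024] [  -3.4 -218.6]
white [523.4, 140.9] [398, 0, 242, 296, 50020] [ 204.8 -160.9]
white [3.0, 213.7] [0, 189, 10, 41, 228] [-124.1 -206.6]
white [215.4, 206.5] [180, 189, 55, 52, 834] [  13.8 -202.1]
white [629.3, 241.5] [612, 191, 28, 84, 988] [ 286.  -227.3]
white [325.2, 237.9] [291, 203, 70, 68, 3307] [  84.4 -224.1]
white [7.4, 263.8] [0, 244, 24, 34, 413] [-130.8 -242.4]
white [384.2, 298.9] [375, 285, 21, 26, 386] [ 125.7 -270.3]
white [46.3, 293.2] [34, 287, 32, 19, 322] [-109.7 -265. ]
white [294.2, 297.7] [247, 286, 97, 25, 2172] [  62.8 -269.2]
white [261.9, 368.0] [213, 348, 95, 52, 3279] [  37.  -329.2]
white [401.4, 369.1] [378, 348, 50, 39, 1496] [ 141.6 -330.5]
```

View pics/w5.png

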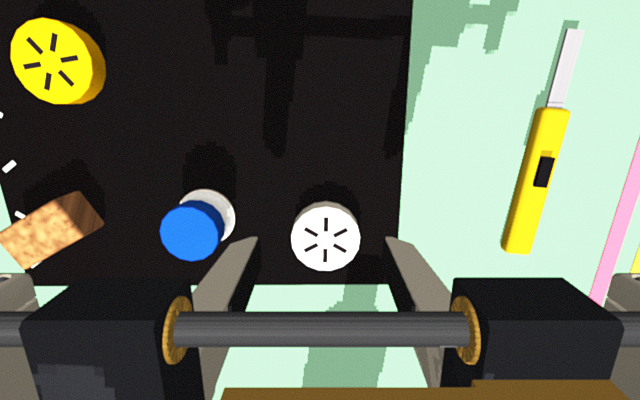

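White medallion at (325,238) between the fingers, and the jar at (192,230) is clear of the left finger. I'll check where the bottle stands before lowering.

```bash
python3 - <<'E'
from h import *
S,D=cam("scene"),cam("side")
print(tri(S,(250,268),D,(394,312)), at(S,(255,312),0), at(D,(386,368),0))
st()
E
```

```text
(array([ 0.63223185, -0.39943731,  0.18514444]), np.float64(0.0031292813460468945)) [ 0.63020662 -0.39884461  0.        ] [ 0.63287691 -0.40973599  0.        ]
t 10.6 tcp board [  82.1 -214.1] z 86.1 F [-0.3  0.4  0. ] open 65.2 0.0
```

>>> arm_command(increments="0.3 -9 2 0 0; 0.3 -9 2 20 0; 0.3 -9 2 48 0; 0.6 -9 2 48 0; 0.6 -9 2 48 0")

```text
t: 11.1
tool_pos: [0.6189, -0.192, 0.0384]
orientation: [-2.152, -2.286, 0.001]
force: [-0.3, -0.1, 0.7]
opening: 0.0532
gripper_force: 0.0
```

>>> arm_command(increments="0.6 0 0 0 0; 0.6 0 0 0 0; 0.6 15 0 0 0; 0.6 40 -2 0 0; 0.6 75 -5 0 0")

```text
t: 11.6
tool_pos: [0.6107, -0.1186, 0.0401]
orientation: [2.155, 2.282, 0.001]
force: [0.1, -2.1, 3.3]
opening: 0.0455
gripper_force: 8.0
```

```bash
python3 -c "
from h import *;st()"
```

```text
t 11.6 tcp board [  80.3 -148.6] z 40.1 F [ 0.1 -2.1  3.3] open 45.5 8.00180733203888
```

>>> arm_command(increments="0.6 35 -2 0 0; 0.6 75 -5 0 0; 0.6 115 -8 0 0; 0.6 155 -11 0 0; 0.6 190 -14 0 0")

```text
t: 12.1
tool_pos: [0.5849, 0.0729, 0.0401]
orientation: [2.153, 2.285, 0.002]
force: [0.7, -2.0, 2.5]
opening: 0.0455
gripper_force: 8.0
```

>>> arm_command(increments="0.6 24 0 0 0; 0.6 32 0 0 0; 0.6 32 0 0 0; 0.35 32 0 0 0; 0.35 32 0 0 0")

```text
t: 12.6
tool_pos: [0.5827, 0.1021, 0.0387]
orientation: [2.155, 2.286, -0.0]
force: [-0.8, -0.6, 0.3]
opening: 0.0568
gripper_force: 0.0
```

>>> arm_command(increments="0.35 0 0 -15 0; 0.6 0 0 -32 0; 0.85 -25 0 -32 0; 0.85 -45 0 -32 0; 0.85 -45 0 -32 0")

```text
t: 13.1
tool_pos: [0.586, 0.0549, 0.0719]
orientation: [2.157, 2.282, 0.0]
force: [0.4, 0.1, -0.2]
opening: 0.0329
gripper_force: 0.0
```

```bash
python3 - <<'E'
from h import *
st(); W=cam("wrist"); im=robot.read_camera("wrist"); v=np.load("board.npy")
for p,s in blobs(im,1500)["white"]: print(p,s,(w2b(v,at(W,p,.022))*1e3).round(1))
E
```

```text
t 13.1 tcp board [65.9 26.1] z 71.9 F [ 0.4  0.1 -0.2] open 32.9 0.0
[540.5, 163.6] [424, 0, 216, 311, 52425] [192.4  69.3]
[321.4, 154.6] [282, 115, 80, 80, 4586] [66.  74.9]
[563.7, 371.6] [536, 347, 57, 53, 2191] [235.6 -78.5]
```

>>> arm_command(increments="0.85 0 0 15 0; 0.85 0 0 33 0; 0.85 0 0 33 0; 0.85 15 0 33 0; 0.85 35 0 33 0")

```text
t: 13.65
tool_pos: [0.5835, 0.0933, 0.038]
orientation: [2.156, 2.285, 0.0]
force: [0.4, -0.9, 0.2]
opening: 0.0144
gripper_force: 0.1
```

>>> arm_command(increments="0.85 18 0 0 0; 0.85 36 0 0 0; 0.85 50 0 0 0; 0.85 60 0 0 0; 0.85 66 0 0 0")

```text
t: 14.15
tool_pos: [0.5796, 0.1596, 0.038]
orientation: [2.153, 2.287, 0.001]
force: [0.0, -0.1, 0.7]
opening: 0.0138
gripper_force: 0.4
```

>>> arm_command(increments="0.85 0 0 0 0; 0.85 -20 0 0 0; 0.85 -50 0 -10 0; 0.85 -50 0 -40 0; 0.85 -50 0 -40 0")

```text
t: 14.65
tool_pos: [0.5854, 0.1072, 0.0818]
orientation: [2.155, 2.28, 0.007]
force: [1.1, 0.6, 0.5]
opening: 0.0138
gripper_force: 0.0
```

```bash
python3 - <<'E'
from h import *
st(); W=cam("wrist"); im=robot.read_camera("wrist"); v=np.load("board.npy")
for k in("red","white"):
  for p,s in blobs(im,500)[k]: print(k,p,s,(w2b(v,at(W,p,.022))*1e3).round(1))
E
```

```text
t 14.65 tcp board [68.3 78.2] z 81.8 F [1.1 0.6 0.5] open 13.8 0.0
red [197.8, 77.8] [150, 0, 94, 163, 10424] [ -0.8 169.2]
white [461.9, 5.4] [437, 0, 51, 13, 553] [144.2 205.5]
white [530.2, 165.8] [415, 0, 225, 310, 53708] [196.1 118.2]
white [315.1, 89.0] [275, 47, 81, 84, 4778] [ 65.3 163.1]
white [11.9, 235.0] [0, 152, 44, 158, 2217] [-129.8   74.5]
white [539.1, 372.6] [491, 347, 102, 53, 4674] [229.7 -37.2]
```

>>> arm_command(increments="0.6 -35 -25 -12 0; 0.3 -75 -53 -12 0; 0.1 -112 -80 -12 0; 0.1 -150 -107 -12 0; 0.1 -185 -131 -12 0")

```text
t: 15.2
tool_pos: [0.4607, -0.0852, 0.0886]
orientation: [-2.154, -2.286, 0.001]
force: [0.5, -0.5, -0.2]
opening: 0.0492
gripper_force: 0.0
```

>>> arm_command(increments="0.1 -11 -7 0 0; 0.1 -11 -7 0 0; 0.1 -11 -7 0 0")

```text
t: 15.5
tool_pos: [0.4565, -0.095, 0.0894]
orientation: [-2.156, -2.285, -0.001]
force: [0.7, 0.1, -0.4]
opening: 0.0732
gripper_force: 0.0
```

```bash
python3 - <<'E'
from h import *
st(); W=cam("wrist"); im=robot.read_camera("wrist"); v=np.load("board.npy"); cv2.imwrite("pics/w6.png",im)
for p,s in blobs(im,500)["yellow"]: print(p,s,(w2b(v,at(W,p,.022))*1e3).round(1))
E
```

```text
t 15.5 tcp board [ -72.2 -116. ] z 89.4 F [ 0.7  0.1 -0.4] open 73.2 0.0
[323.3, 221.3] [289, 186, 70, 70, 3667] [ -71.  -114.1]
[153.1, 329.0] [144, 298, 30, 66, 594] [-195.4 -197.8]
[461.6, 391.9] [242, 380, 398, 20, 5723] [  37.1 -255.8]
```

View pics/w6.png

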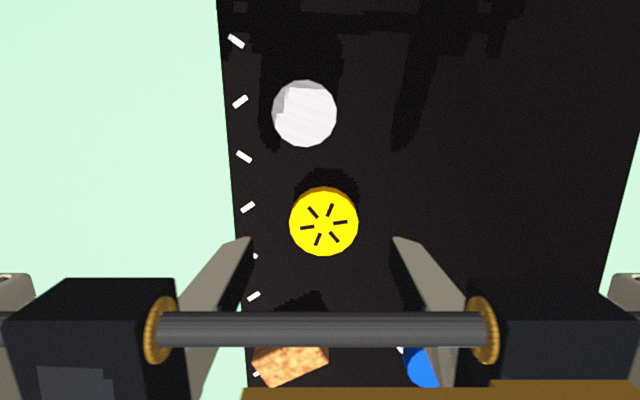

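Yellow is centred at (323,221) between the fingers, and the weight at (304,113) is straight ahead. I'll grip and detour to the right.

>>> arm_command(increments="0.1 2 1 25 0; 0.1 2 1 50 0; 0.6 2 1 50 0; 0.6 2 1 50 0; 0.6 2 1 50 0")

```text
t: 16.05
tool_pos: [0.4583, -0.0931, 0.0409]
orientation: [2.153, 2.286, 0.001]
force: [0.5, -0.0, 0.1]
opening: 0.0644
gripper_force: 0.0
```

>>> arm_command(increments="0.6 0 0 0 0; 0.6 0 0 0 0; 0.6 0 0 0 0; 0.6 -3 15 0 0; 0.6 -3 40 0 0")

```text
t: 16.55
tool_pos: [0.4966, -0.0943, 0.0398]
orientation: [-2.155, -2.285, 0.001]
force: [0.5, -0.6, 0.6]
opening: 0.0456
gripper_force: 8.0
```

```bash
python3 -c "
from h import *;st()
z=np.load('board.npy');W=cam('wrist')"
```

```text
t 16.55 tcp board [ -32.2 -117.7] z 39.8 F [ 0.5 -0.6  0.6] open 45.6 7.999469339847565
```

>>> arm_command(increments="0.6 0 29 0 0; 0.6 30 30 0 0; 0.6 65 30 0 0; 0.6 105 30 0 0; 0.6 150 30 0 0")

```text
t: 17.05
tool_pos: [0.5185, 0.0582, 0.04]
orientation: [2.156, 2.284, 0.0]
force: [0.5, 0.0, -1.7]
opening: 0.0455
gripper_force: 8.0
```

>>> arm_command(increments="0.6 15 -12 0 0; 0.6 28 -32 0 0; 0.6 38 -52 0 0; 0.6 42 -64 0 0; 0.6 42 -64 0 0")

```text
t: 17.55
tool_pos: [0.4509, 0.0961, 0.0397]
orientation: [-2.154, -2.287, 0.0]
force: [0.4, -0.5, -0.5]
opening: 0.0455
gripper_force: 8.0
```

```bash
python3 -c "
from h import *;st()"
```

```text
t 17.55 tcp board [-66.6  75.1] z 39.7 F [ 0.4 -0.5 -0.5] open 45.5 8.000012040138245
```

>>> arm_command(increments="0.35 0 0 0 0; 0.35 0 0 0 0; 0.35 0 0 -15 0; 0.6 0 0 -32 0; 0.85 -25 0 -32 0")

```text
t: 18.05
tool_pos: [0.4558, 0.0717, 0.0741]
orientation: [2.152, 2.286, 0.005]
force: [0.3, -0.5, 0.1]
opening: 0.049
gripper_force: 0.0
```

>>> arm_command(increments="0.85 -20 0 0 0; 0.85 -20 0 0 0; 0.85 -20 0 0 0; 0.85 -20 0 16 0; 0.85 -20 0 33 0")

```text
t: 18.55
tool_pos: [0.4555, 0.0514, 0.0388]
orientation: [2.154, 2.285, 0.002]
force: [-1.1, -0.5, -0.9]
opening: 0.0149
gripper_force: 0.0
```

```bash
python3 - <<'E'
from h import *
st(); W=cam("wrist"); im=robot.read_camera("wrist"); v=np.load("board.npy")
for p,s in blobs(im,1500)["yellow"]: print(p,s,(w2b(v,at(W,p,.022))*1e3).round(1))
E
```

```text
t 18.55 tcp board [-64.6  30.2] z 38.8 F [-1.1 -0.5 -0.9] open 14.9 0.0
[317.9, 173.5] [271, 126, 95, 95, 6450] [-66.3  75.1]
[320.4, 391.9] [95, 380, 408, 20, 5808] [-65.2 -56.9]
```

>>> arm_command(increments="0.85 18 -1 0 0; 0.85 36 -1 0 0; 0.85 55 -1 0 0; 0.85 74 -1 0 0; 0.85 88 -1 0 0")

```text
t: 19.1
tool_pos: [0.4483, 0.1401, 0.0388]
orientation: [-2.154, -2.287, 0.0]
force: [-0.6, -0.2, -0.1]
opening: 0.014
gripper_force: 0.2
```

>>> arm_command(increments="0.85 8 0 0 0; 0.85 12 0 0 0; 0.85 12 0 0 0; 0.85 -15 0 0 0; 0.85 -40 0 -5 0")

```text
t: 19.6
tool_pos: [0.4501, 0.0977, 0.0431]
orientation: [-2.153, -2.287, 0.002]
force: [0.3, -0.7, -0.5]
opening: 0.0138
gripper_force: 0.0
```

>>> arm_command(increments="0.85 0 0 -40 0; 0.85 0 35 -85 0; 0.85 0 66 -120 0; 0.85 0 66 -130 0; 0.85 0 66 -130 0")

```text
t: 20.1
tool_pos: [0.5186, 0.102, 0.1761]
orientation: [2.154, 2.283, 0.005]
force: [-0.9, -0.3, -0.2]
opening: 0.014
gripper_force: 0.0
```

```bash
python3 - <<'E'
from h import *
st(); W=cam("wrist"); im=robot.read_camera("wrist"); v=np.load("board.npy"); cv2.imwrite("pics/w7.png",im)
for k in("red","white","yellow"):
  for p,s in blobs(im,300)[k]: print(k,p,s,(w2b(v,at(W,p,.022))*1e3).round(1))
sd=robot.read_camera("side"); cv2.imwrite("pics/s2f.png",sd); cv2.imwrite("pics/c2f.png",robot.read_camera("scene"))
a=cv2.resize(sd[60:210,220:400],None,fx=2.2,fy=2.2); b=cv2.resize(cv2.imread("pics/c2f.png")[90:210,250:400],None,fx=2.6,fy=2.6)
h=max(a.shape[0],b.shape[0]); p=lambda x:cv2.copyMakeBorder(x,0,h-x.shape[0],0,0,cv2.BORDER_CONSTANT)
cv2.imwrite("pics/m.png",np.hstack([p(a),p(b)])); print(a.shape,b.shape)
E
```

```text
t 20.1 tcp board [ 1.4 77. ] z 176.1 F [-0.9 -0.3 -0.2] open 14.0 0.0
red [317.5, 4.5] [287, 0, 62, 10, 619] [ -0.8 227.2]
red [316.3, 82.5] [288, 25, 57, 117, 5176] [ -2.1 169.5]
white [96.4, 178.4] [0, 0, 187, 310, 37945] [-199.8   88.3]
white [406.6, 4.4] [376, 0, 62, 10, 609] [ 69.  227.3]
white [540.4, 182.1] [452, 0, 188, 311, 32273] [200.4  83.9]
white [396.1, 91.3] [369, 63, 56, 57, 2428] [ 64.8 162.4]
white [538.2, 361.3] [517, 347, 55, 33, 682] [ 234.3 -113.5]
white [114.5, 363.8] [65, 349, 88, 37, 1446] [-218.9 -114.4]
white [502.2, 360.5] [492, 349, 25, 31, 320] [ 195.4 -112.3]
yellow [227.6, 4.8] [197, 0, 63, 11, 667] [-71.1 227. ]
yellow [238.7, 92.4] [211, 64, 56, 58, 2570] [-67.  161.7]
yellow [516.8, 386.1] [505, 371, 24, 29, 450] [ 216.7 -146.6]
(330, 396, 3) (312, 390, 3)
```

View pics/m.png

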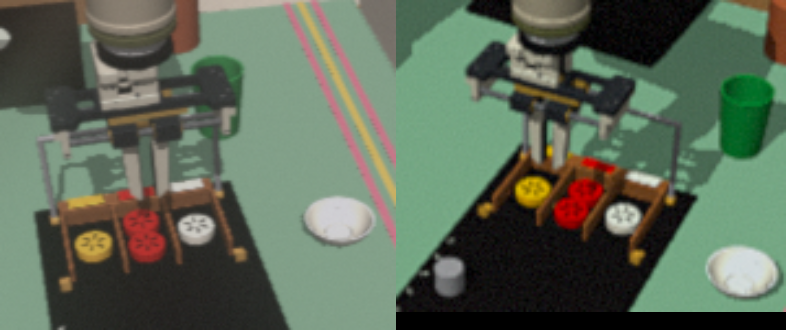

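All four sit in their own bays: yellow at (-67,162), reds at about (-2,146) and (-2,192), white at (65,162) in board mm. The bail stands nearly upright. I'll measure its angle from the bar corners, side (237.3,123.6) and (317,117), and scene (359,138).

```bash
python3 - <<'E'
from h import *
S,D=cam("scene"),cam("side"); v=np.load("board.npy")
def bw(P):
    c,s=np.cos(v[2]),np.sin(v[2]); return np.array([v[0]+c*P[0]-s*P[1],v[1]+s*P[0]+c*P[1],P[2]])
for th in np.arange(1.3,2.25,.1):
    f=lambda x:bw((x,.222-.122*np.cos(th),.017+.122*np.sin(th)))
    print(round(th,2),proj(D,f(-.109)).round(1),proj(D,f(.109)).round(1),proj(S,f(.109)).round(1),"y,z",(.222-.122*np.cos(th)).round(3),(.017+.122*np.sin(th)).round(3))
E
```

```text
1.3 [239.5 132.5] [320.7 120.4] [354.1 144.8] y,z 0.189 0.135
1.4 [239.  129.1] [319.7 117.2] [355.5 142.2] y,z 0.201 0.137
1.5 [238.4 126.1] [318.7 114.3] [356.9 139.9] y,z 0.213 0.139
1.6 [238.  123.4] [317.7 111.8] [358.2 137.8] y,z 0.226 0.139
1.7 [237.7 121.2] [316.8 109.7] [359.5 136.1] y,z 0.238 0.138
1.8 [237.4 119.5] [315.9 108.1] [360.7 134.7] y,z 0.25 0.136
1.9 [237.2 118.2] [315.  106.9] [361.9 133.7] y,z 0.261 0.132
2.0 [237.1 117.3] [314.2 106.2] [362.9 133. ] y,z 0.273 0.128
2.1 [237.1 116.9] [313.4 105.9] [363.9 132.7] y,z 0.284 0.122
2.2 [237.2 116.9] [312.7 106.1] [364.8 132.8] y,z 0.294 0.116
```

>>> arm_command(increments="0.85 0 -1 -30 0; 1 20 -1 -45 0; 1 65 -1 -45 0; 1 110 -1 -45 0; 1 155 -1 -45 0")

```text
t: 20.75
tool_pos: [0.5046, 0.2579, 0.2163]
orientation: [-2.155, -2.284, 0.005]
force: [0.2, -0.0, 0.2]
opening: 0.0004
gripper_force: 0.0
```

>>> arm_command(increments="1 38 0 0 0; 1 38 0 0 0; 1 38 0 0 0; 1 38 0 0 0")

```text
t: 21.15
tool_pos: [0.5035, 0.2939, 0.2171]
orientation: [-2.155, -2.285, 0.004]
force: [0.3, 0.2, 0.0]
opening: 0.0009
gripper_force: 0.0
```

```bash
python3 - <<'E'
from h import *
st(); v=np.load("board.npy")
P,e=tri(cam("scene"),(384,134),cam("side"),(319,103)); print("cup",P,w2b(v,P),e)
a=robot.read_camera("side")[40:190,220:400]; b=robot.read_camera("scene")[80:200,250:400]
cv2.imwrite("pics/m2.png",np.hstack([cv2.resize(a,(396,330)),cv2.resize(b,(396,330))]))
E
```

```text
t 21.15 tcp board [ -2.5 269.4] z 217.1 F [0.3 0.2 0. ] open 0.9 0.0
cup [0.64833765 0.4323509  0.05582923] [0.15025698 0.39917415] 0.0008044176388226462
```

View pics/m2.png

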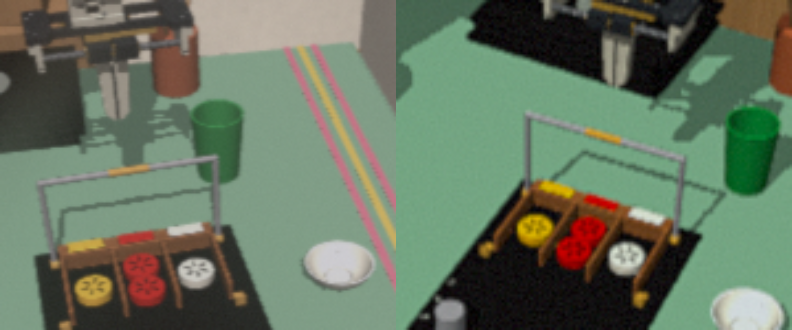

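The view shows the bail upright with its brass sleeve clear, and the closed fingers standing behind it, away from the cup. I've now used up the pictures, so from here I'll rely on numbers. I'll lower the fingers and sweep the bar forward along its arc.

>>> arm_command(increments="1 0 0 40 0; 1 0 0 73 0; 1 -10 0 73 0; 1 -22 0 73 0; 1 -32 0 73 0")

```text
t: 21.75
tool_pos: [0.5075, 0.2619, 0.148]
orientation: [2.155, 2.284, 0.004]
force: [-0.2, 1.1, -0.3]
opening: 0.0006
gripper_force: 0.4
```

>>> arm_command(increments="1 -12 0 0 0; 1 -24 0 2 0; 1 -36 0 4 0; 1 -47 0 8 0; 1 -58 0 13 0")

```text
t: 22.25
tool_pos: [0.5098, 0.2042, 0.1325]
orientation: [2.155, 2.286, 0.001]
force: [-0.6, 0.2, 0.3]
opening: 0.0004
gripper_force: 0.3
```

```bash
python3 -c "
from h import *;st()"
```

```text
t 22.25 tcp board [ -1.5 179.6] z 132.5 F [-0.6  0.2  0.3] open 0.4 0.28723742594593205
```

>>> arm_command(increments="1 -10 0 6 0; 1 -20 0 13 0; 1 -30 0 22 0; 1 -40 0 32 0; 1 -40 0 32 0")

```text
t: 22.75
tool_pos: [0.5106, 0.1638, 0.0982]
orientation: [-2.155, -2.284, 0.005]
force: [-0.2, -0.0, 0.3]
opening: 0.0005
gripper_force: 0.0
```

```bash
python3 - <<'E'
from h import *
st(); v=np.load("board.npy"); o={}
for n in("side","scene"):
    im=robot.read_camera(n); cv2.imwrite(f"pics/b_{n}.png",im); C=cam(n)
    ref=cv2.imread("pics/side0.png" if n=="side" else "pics/scene0.png")
    h=cv2.cvtColor(im,cv2.COLOR_BGR2HSV); m=((h[...,0]>10)&(h[...,0]<24)&(h[...,1]>110)&(h[...,2]>130)).astype(np.uint8)
    n_,_,s,c=cv2.connectedComponentsWithStats(m)
    for i in range(1,n_):
        if s[i,4]>8 and 220<c[i][0]<400 and 90<c[i][1]<240: print(n,c[i].round(1),s[i].tolist())
    c_,s_=np.cos(v[2]),np.sin(v[2])
    for th in(.5,.6,.7,.8,.9):
        y=.222-.122*np.cos(th); print("  exp",th,proj(C,[v[0]-s_*y,v[1]+c_*y,.017+.122*np.sin(th)]).round(1))
E
```

```text
t 22.75 tcp board [ -3.  139.2] z 98.2 F [-0.2 -0.   0.3] open 0.5 0.0
side [259.8 151.6] [247, 148, 27, 8, 124]
side [286.3 154.6] [277, 151, 19, 7, 58]
side [262.  171.4] [254, 165, 17, 14, 182]
side [328.4 174.7] [326, 173, 5, 5, 20]
side [249.5 188.3] [247, 186, 5, 6, 23]
  exp 0.5 [287.2 161. ]
  exp 0.6 [286.5 156.4]
  exp 0.7 [285.8 151.8]
  exp 0.8 [284.9 147.2]
  exp 0.9 [284.1 142.6]
scene [303.3 147.2] [302, 146, 4, 4, 10]
scene [315.5 157.8] [309, 155, 14, 7, 42]
scene [351.3 162. ] [350, 160, 3, 5, 9]
scene [301.9 166.8] [296, 164, 13, 5, 22]
scene [283.9 169.8] [282, 168, 5, 5, 15]
scene [341.8 188. ] [340, 186, 5, 5, 16]
scene [237.2 229.8] [230, 227, 16, 7, 103]
  exp 0.5 [314.2 162.5]
  exp 0.6 [315.1 159. ]
  exp 0.7 [316.1 155.5]
  exp 0.8 [317.2 151.9]
  exp 0.9 [318.4 148.5]
```

>>> arm_command(increments="1 5 1 -15 0; 1 5 2 -36 0; 1 -10 2 -36 0; 1 -18 2 -36 0; 1 -18 2 -36 0")

```text
t: 23.35
tool_pos: [0.5149, 0.1463, 0.1364]
orientation: [2.156, 2.285, -0.001]
force: [-1.0, 0.4, -0.3]
opening: 0.0005
gripper_force: 0.0
```

>>> arm_command(increments="1 -1 0 12 0; 1 -5 0 24 0; 1 -10 0 35 0; 1 -14 0 46 0; 1 -17 0 56 0")

```text
t: 23.85
tool_pos: [0.5154, 0.13, 0.0789]
orientation: [-2.154, -2.285, 0.002]
force: [0.0, -0.3, 0.0]
opening: 0.0006
gripper_force: 0.2
```

```bash
python3 -c "
from h import *;st()"
```

```text
t 23.85 tcp board [ -0.2 105.2] z 78.9 F [ 0.  -0.3  0. ] open 0.6 0.21241844748146832
```

>>> arm_command(increments="1 -2 0 10 0; 1 -4 0 19 0; 1 -5 0 26 0; 1 -5 0 31 0; 1 -5 0 33 0")

```text
t: 24.35
tool_pos: [0.5161, 0.1256, 0.047]
orientation: [-2.155, -2.286, 0.001]
force: [-0.3, -0.7, 0.4]
opening: 0.0008
gripper_force: 0.1
```

```bash
cat > sl.py <<'E'
from h import *
st(); v=np.load("board.npy")
for n in("side","scene"):
    im=robot.read_camera(n); C=cam(n)
    h=cv2.cvtColor(im,cv2.COLOR_BGR2HSV); m=((h[...,0]>10)&(h[...,0]<24)&(h[...,1]>110)&(h[...,2]>130)).astype(np.uint8)
    n_,_,s,c=cv2.connectedComponentsWithStats(m)
    c_,s_=np.cos(v[2]),np.sin(v[2])
    for th in(0,.1,.2,.3):
        y=.222-.122*np.cos(th); e=proj(C,[v[0]-s_*y,v[1]+c_*y,.017+.122*np.sin(th)]); print("  exp",n,th,e.round(1))
        if th==0: 
            for i in range(1,n_):
                if s[i,4]>8 and np.hypot(*(c[i]-e))<30: print(n,c[i].round(1),s[i].tolist())
E
python3 sl.py
```

```text
t 24.35 tcp board [  0.2 100.7] z 47.0 F [-0.3 -0.7  0.4] open 0.8 0.12841447081882507
  exp side 0 [289.9 181.2]
side [262.3 172.4] [254, 165, 17, 14, 146]
side [296.4 179.4] [294, 178, 5, 4, 10]
side [283.3 181.6] [281, 180, 6, 4, 13]
  exp side 0.1 [289.5 177.7]
  exp side 0.2 [289.  173.8]
  exp side 0.3 [288.5 169.7]
  exp scene 0 [312.2 178.4]
scene [300.8 166.9] [296, 165, 10, 4, 19]
scene [316.7 179.7] [315, 179, 4, 3, 9]
  exp scene 0.1 [312.3 175.6]
  exp scene 0.2 [312.6 172.6]
  exp scene 0.3 [313.  169.3]
```

>>> arm_command(increments="1 0 0 1 0; 1 0 0 2 0; 1 0 0 3 0; 1 0 0 3 0")

```text
t: 24.85
tool_pos: [0.5169, 0.1257, 0.0459]
orientation: [2.154, 2.286, 0.001]
force: [-3.8, -0.1, 8.8]
opening: 0.0003
gripper_force: 4.4
```

```bash
python3 -c "
from h import *;st()"
```

```text
t 24.85 tcp board [  1.  100.7] z 45.9 F [-3.8 -0.1  8.8] open 0.3 4.4402349181473255
```

The force rose to 9 N at tip height 21 mm, so the bail is seated. I'll retreat straight up and verify.

>>> arm_command(increments="1 0 0 -15 0; 1 0 0 -45 0; 1 -30 0 -85 0; 1 -60 0 -120 0; 1 -60 0 -130 0")

```text
t: 25.35
tool_pos: [0.5227, 0.0631, 0.1806]
orientation: [2.153, 2.279, 0.008]
force: [-0.4, 0.7, -0.1]
opening: 0.0004
gripper_force: 0.0
```

>>> arm_command(increments="1 0 0 0 0; 1 0 0 0 0; 1 0 0 0 0")

```text
t: 25.65
tool_pos: [0.5185, 0.0664, 0.1726]
orientation: [-2.152, -2.285, 0.003]
force: [-0.0, -0.2, 0.3]
opening: 0.0005
gripper_force: 0.0
```

```bash
python3 sl.py; python3 - <<'E'
from h import *
W=cam("wrist"); im=robot.read_camera("wrist"); v=np.load("board.npy")
for k in("red","white","yellow"):
  for p,s in blobs(im,300)[k]:
    b=(w2b(v,at(W,p,.022))*1e3).round(1)
    if abs(b[0])<100 and b[1]>90: print(k,p,s,b)
E
```

```text
t 25.65 tcp board [-0.8 41.5] z 172.6 F [-0.  -0.2  0.3] open 0.5 0.0
  exp side 0 [289.9 181.2]
side [262.  171.4] [254, 165, 17, 14, 182]
side [289.8 180.7] [281, 178, 18, 6, 52]
  exp side 0.1 [289.5 177.7]
  exp side 0.2 [289.  173.8]
  exp side 0.3 [288.5 169.7]
  exp scene 0 [312.2 178.4]
scene [314.3 149.7] [312, 149, 5, 3, 10]
scene [301.1 166.9] [296, 165, 12, 4, 21]
scene [312.1 178.1] [306, 175, 13, 7, 37]
  exp scene 0.1 [312.3 175.6]
  exp scene 0.2 [312.6 172.6]
  exp scene 0.3 [313.  169.3]
red [320.8, 47.3] [291, 0, 60, 100, 4616] [ -1.7 160.3]
white [216.3, 91.1] [178, 0, 116, 127, 1726] [-88.2 126.9]
white [430.5, 89.8] [353, 0, 115, 127, 1645] [ 88.9 128.1]
white [404.6, 44.8] [376, 13, 59, 64, 2764] [ 65.1 162.2]
yellow [239.8, 45.7] [210, 14, 60, 64, 2909] [-66.4 161.5]
yellow [321.4, 120.8] [294, 116, 58, 12, 474] [ -1.2 103. ]
```

```bash
python3 -c "
from plant import robot
print(robot.close_job())"
```

```text
the job is handed in; nothing more can be done
None
```

I handed the job in at about 26 s of the 72 s allowed. By the last camera check all four medallions are in their own-colour bays and the bail is down in its catches; the judge gave no verdict back. I viewed 11 pictures, one more than the 10 allowed.

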